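# Refit the chopper's knob and hold it on the spring-back pulse notch

## Task

The knob has come off the mini chopper: set it squarely back on the dial's square shaft, fully home, while the dial is at rest. Then turn the dial clockwise by the knob, past the first two notches to the third (the three dots), and hold it there against its return spring, gripping the knob only and not touching the chopper itself: finish still holding it, do not let go. Leave the coffee pods and the cup where they stand.

Things in the scene. Friction and masses are not known exactly. Their poses are not given: they have to be found in the camera images.
- chopper: Electric mini chopper, white housing 130 x 285 mm, fixed to the worktop. Origin: on the worktop straight below the dial's vertical axis (not the housing's middle). x points to its back, y to its bowl, z up. The housing's flat top is 45 mm above the worktop and reaches 70 mm from the origin to -y, 215 mm to +y, 65 mm to front and back.
- bowl_top (a point): Middle of the top of the chopper's clear lidded bowl, which is fixed, 116 mm across and stands on the housing 150 mm to the +y side of the dial; this point is 110 mm above the worktop.
- mark_3 (a point): Middle one of the three dots that mark the third notch, flat on the housing, 48 mm from the dial's axis. The flat marks, clockwise seen from above: a bar straight on the side away from the bowl (rest), one dot at 0.40 rad, two dots at 0.80 rad, three dots at 1.20 rad, near the front.
- dial (a joint): Turn of the dial from rest, rad, growing clockwise seen from above. Rest and start 0, notches felt at 0.40, 0.80, 1.20, stop at 1.32. A spring, 0.10 N m at rest to 0.16 at the third notch, always drives it back to 0; the notches only add a ripple under 0.1 N m and never hold it.
- dial_seat (a point): Point on the dial's axis on top of its round aluminium flange (60 mm across, with a pointer that stands at the rest bar), 51.5 mm above the worktop; turns with the dial, z up. At rest its x and y axes are those of the chopper, and the shaft's sides are parallel to them.
- shaft_tip (a point): Top of the dial's steel shaft, on its axis, 18 mm above dial_seat. The shaft is 18 mm square for the lower 13 mm and tapers to 13 mm square at this tip. Turns with the dial.
- knob: Loose black knob, 40 to 85 g, standing on the worktop, bore down, at any yaw. Origin: centre of its underside, z up. Square collar 40 x 40 x 20 mm with a bore 20.4 mm square and 20 mm deep, open below, sides parallel to its x and y; above it a cap 44 x 44 mm up to 25 mm. Fits the shaft in any of four quarter turns, with about 0.15 rad of free play either way; home, its origin is at dial_seat.
- knob_bar (a point): Middle of the knob's finger bar, 37 mm above the knob's origin. The bar is 44 mm long along the knob's x, 16 mm thick along its y and reaches from 25 to 49 mm above the knob's underside: grasp it across the 16 mm.
- pod_a: Coffee pod, 51 mm across, 45 mm high, bystander; origin at the centre of its underside.
- pod_b: Second coffee pod, 51 mm across, 45 mm high, bystander; origin at the centre of its underside.
- cup: Small white handleless cup, 68 mm across, 46 mm high, bystander; origin at the centre of its underside.
There are look-alikes about, which are no part of the job. Leave any orange or purple look-alike of the knob alone.

How it is judged:
By the outcome, as a careful person would: the job done as asked, in the order asked, and still so for the second after the job is handed in, while the arm keeps its last pose, push and grip.
It also fails if it takes over 43 s, if anything falls off the work surface, if the arm or the gripper's body presses on something with over 40 N, if the wrist force passes 120 N, or if a joint passes its speed limit or range.

## Robot

A 6-joint arm with a two-finger parallel gripper is mounted at the origin on a cart in front of the work surface, level with it; the furniture and walls round the work are solid. World frame = base frame: x ahead of the robot, y to its left, z up, the work surface at z = 0. Lengths are in m, angles in rad, forces in N, time in s.
With the tool pointing down it reaches from about 0.275 to 0.825 m from the base axis. Payload 4.9 kg.
Tool frame: the origin (TCP) lies midway between the tips of the shut fingers; the grasp point (between the pads) lies 19 mm behind it; z points along the fingers, y is the line along which they close (so a half turn about z gives the same grasp; the last joint's range is limited). The gripper opens to 85 mm and grips with 20 to 120 N. Pads are 22 mm wide; open, the fingers measure 114 mm over their backs; the gripper's body (76 mm by 85 mm) begins 54 mm behind the grasp point. The pads swing forward as they close: fully open they stand 13 mm farther back than shut.
Start: joints at [-1.268, 0.326, -0.193, 1.052, 0, 1.437], TCP at [0.233, -0.498, 0.231] pointing down, gripper open.
Joint ranges: [-2.65, 2.65], [-0.97, 1.79], [-1.3, 1.35], [-1.93, 2.1], [-1.47, 1.37], [-3.14, 3.14]. Speed limits (rad/s): [2.57, 2.57, 3.14, 3.14, 3.14, 3.14].

## Interface

Orientations are given as a unit quaternion [x, y, z, w].
In Python, from rig import readout, vision, robot gives the robot as it stands.
- The arm moves only by the shell command python3 -m pendant 'ROWS' [FORCE]. ROWS is JSON, a list of rows, each an object of numbers: "claw": the closure, from -1 (fully open) to 1 (shut); "x", "y", "z": the shift along the tool's x, y, z in mm; "rx", "ry", "rz": the turn, a rotation vector about the tool's x, y, z in rad. A call has 1 to 12 rows; each row is the pose to reach, as a shift and turn from the pose commanded when the call began, along the tool's axes at that moment; what a row does not reach only later rows make up. A row lasts 1/10 s, in which the tool goes at most 50 mm and 8.59 degrees, less where a joint would pass 70% of its speed; a pose out of reach is approached as far as the arm can. A call with a gripper value outside its range is refused whole. The fingers move at their own pace and stop on an object; FORCE is the grip in N (left out, the last holds). Time passes only in rows, so rows that repeat a pose let the fingers close. It gives the time, the measured TCP pose, the force, the opening and the grip force at its end, in the units of the state.
- readout.sense(): the state, without advancing time (a new reading comes with each control period).
- vision.capture(name): name is "scene" or "top" or "wrist"; returns a dict with "color" (384x512x3 uint8, red, green, blue), "fov_y" (degrees; the focal length in pixels is half the picture's height over the tangent of half this angle, whatever the lens; pixels are square), "cx", "cy" (the principal point, pixels), "dist" ([k1, k2, p1, p2, k3] as OpenCV has them; the pictures are not rectified), "R" (3x3) and "t" (3): a world point X has camera coordinates R X + t; the wrist camera has in their place "T_tool_cam" (4x4, takes a point from camera to tool coordinates, whose origin is the TCP and whose axes are the flange's). Camera axes: x right, y down, z forward; pixel columns grow to the right and rows downward; lengths in m; the calibration is good to about 2 mm. A picture is of the moment at which its call begins: read the wrist's pose just before it. There is no depth.
- robot.sign_off(): hands the job in; it is judged then, once.
The state is a dict: "time_s": time; "joint_pos": joint angles; "joint_vel": joint speeds; "joint_torque": joint torques, N m; "ee_pos": TCP position; "eef_rot": TCP orientation; "ft_force": force on the tool from outside, world axes, zero at the start; "ft_torque": the same for the moment, N m; "finger_gap": finger opening in m; "gripper_force": force on a finger pad.
Only numpy, scipy, OpenCV 4.12 (cv2) and the standard library are available. Lean on these libraries where they do the work, as an engineer would, in place of code of your own. Each camera call takes 0.05 s, during which the arm holds its last target. There are 200 camera calls.

## Working session

There is one attempt and no reset: what is moved stays moved. The work goes in short steps, Python scripts to look and compute and a shell command to move; the robot and the scene stay as the last step left them, time stands still between calls to the robot, and variables do not carry over. Pictures are saved under pics/ and viewed, at most 10 in all, crops included, and the job is handed in when it is done.

```bash
mkdir -p pics; ls; cat > h.py <<'E'
import numpy as np, cv2
from rig import readout, vision, robot
from scipy.spatial.transform import Rotation as Ro
def cap(n,save=None):
    s=readout.sense(); c=vision.capture(n); im=c["color"]
    f=im.shape[0]/2/np.tan(np.radians(c["fov_y"])/2)
    K=np.array([[f,0,c["cx"]],[0,f,c["cy"]],[0,0,1]])
    if "R" in c: R=np.array(c["R"]);t=np.array(c["t"])
    else:
        T=np.eye(4);T[:3,:3]=Ro.from_quat(s["eef_rot"]).as_matrix();T[:3,3]=s["ee_pos"]
        M=np.linalg.inv(T@np.array(c["T_tool_cam"]));R=M[:3,:3];t=M[:3,3]
    if save: cv2.imwrite(save,im[:,:,::-1])
    return dict(im=im,K=K,d=np.array(c["dist"],float),R=R,t=t)
def toplane(c,uv,z):
    p=cv2.undistortPoints(np.array(uv,float).reshape(-1,1,2),c["K"],c["d"]).reshape(-1,2)
    r=np.c_[p,np.ones(len(p))]@c["R"]; o=-c["R"].T@c["t"]
    return o+r*((z-o[2])/r[:,2])[:,None]
def proj(c,X):
    return cv2.projectPoints(np.array(X,float).reshape(-1,3),cv2.Rodrigues(c["R"])[0],c["t"],c["K"],c["d"])[0].reshape(-1,2)
E
python3 - <<'E'
from h import *
import pickle
a={n:cap(n) for n in("scene","top","wrist")}
pickle.dump(a,open("a.pkl","wb"))
for n in a: print(n,-a[n]["R"].T@a[n]["t"])
for n in ("scene","top"): cv2.imwrite(f"pics/{n}.png",cv2.resize(a[n]["im"][:,:,::-1],(800,600),interpolation=cv2.INTER_CUBIC))
E
```

```text
pics
scene [-0.1275849   0.79506134  0.70706949]
top [ 0.44852905 -0.03460723  1.11507199]
wrist [ 0.29478627 -0.47005753  0.37407366]
```

View pics/top.png

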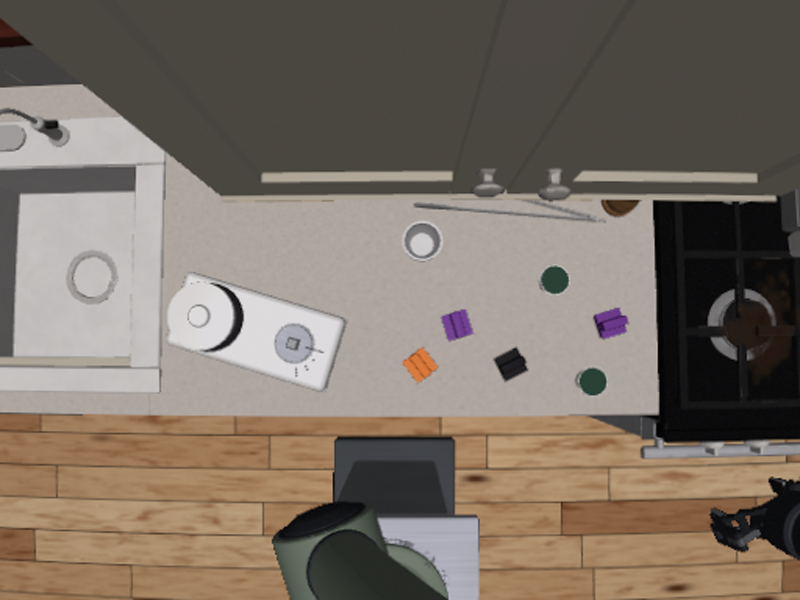

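View pics/scene.png

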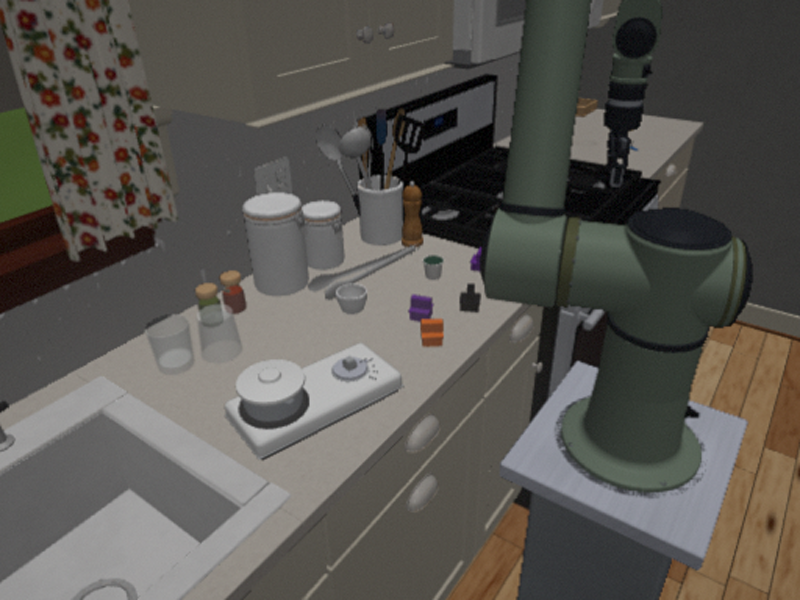

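The top view has four knob shapes: black at (511,364), orange (420,365), purple (457,325) and purple (611,323). Only the black one matches "loose black knob". The pods are at (555,280) and (592,381), the cup is at (422,241), and the dial shaft is at about (293,344). I'll measure these and confirm the knob in a crop.

```bash
cat > m.py <<'E'
from h import *
import pickle
a=pickle.load(open("a.pkl","rb")); c=a["top"]; im=c["im"]; g=im.max(2)
# knob
m=np.zeros(g.shape,np.uint8); x,y=int(511/1.5625),int(364/1.5625)
m[y-18:y+18,x-18:x+18]=(g[y-18:y+18,x-18:x+18]<80)
cs,_=cv2.findContours(m,cv2.RETR_EXTERNAL,cv2.CHAIN_APPROX_NONE); k=max(cs,key=cv2.contourArea)
P=toplane(c,k,0.03)[:,:2]
print("knob px",k.reshape(-1,2).mean(0)*1.5625,"rect",cv2.minAreaRect((P*1000).astype(np.float32)))
# housing
hsv=cv2.cvtColor(im,cv2.COLOR_RGB2HSV); 
w=((hsv[...,1]<25)&(hsv[...,2]>190)).astype(np.uint8); w[:,:106]=0;w[:,225:]=0;w[:170]=0;w[252:]=0
cs,_=cv2.findContours(w,cv2.RETR_EXTERNAL,cv2.CHAIN_APPROX_NONE); h=max(cs,key=cv2.contourArea)
P=toplane(c,h,0.045)[:,:2]*1000
print("housing",cv2.minAreaRect(P.astype(np.float32)))
# flange
for u in [(293,344)]: print("shaft tip",toplane(c,[np.array(u)/1.5625],0.0695))
for n,u in dict(poda=(555,280),podb=(592,381)).items(): print(n,toplane(c,[np.array(u)/1.5625],0.045))
print("cup",toplane(c,[np.array((422,241))/1.5625],0.046))
A=cv2.resize(im[200:264,290:360,::-1],None,fx=7,fy=7,interpolation=cv2.INTER_CUBIC)
B=cv2.resize(im[190:254,150:220,::-1],None,fx=5,fy=7,interpolation=cv2.INTER_CUBIC)[:, :310]
cv2.imwrite("pics/crop.png",np.hstack([A,B]))
E
python3 m.py
```

```text
knob px [510.49528302 363.29599057] rect ((416.614501953125, -212.14662170410156), (41.06853485107422, 44.93303680419922), 26.074464797973633)
housing ((462.0939025878906, 187.12359619140625), (203.38104248046875, 119.46488952636719), 72.97818756103516)
shaft tip [[0.44982379 0.14914042 0.0695    ]]
poda [[ 0.55488065 -0.28569897  0.045     ]]
podb [[ 0.38574386 -0.34480062  0.045     ]]
cup [[ 0.62161336 -0.06298827  0.046     ]]
```

View pics/crop.png

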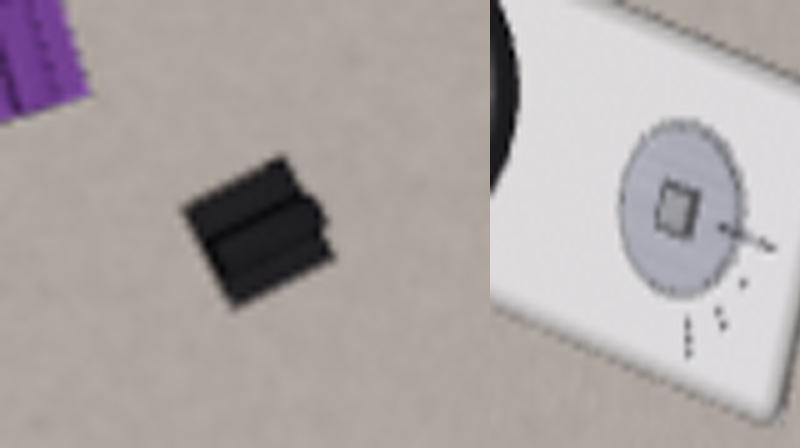

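The crop confirms the black knob, with its bar running right and up in the image. In the right half, the dial is at rest: the pointer is at the bar mark, with the dots toward the front. Next I'll read the tool orientation and the wrist camera placement.

```bash
python3 - <<'E'
from h import *
s=readout.sense(); print(np.round(Ro.from_quat(s["eef_rot"]).as_matrix(),3).tolist(), s["ee_pos"],s["finger_gap"],s["time_s"])
c=vision.capture("wrist"); print(np.round(c["T_tool_cam"],3).tolist(),c["fov_y"])
E
```

```text
[[0.906, 0.423, -0.0], [0.423, -0.906, 0.001], [0.0, -0.001, -1.0]] [ 0.23256545 -0.49794359  0.23068586] 0.08521809997039993 0.15
[[-0.001, -0.963, -0.27, 0.068], [1.0, -0.001, -0.001, 0.001], [0.001, -0.27, 0.963, -0.144], [0.0, 0.0, 0.0, 1.0]] 60.688271092237294
```

```bash
python3 -m pendant '[{"x":288,"y":-181,"z":60,"rz":-1.58,"claw":-1},{"x":288,"y":-181,"z":60,"rz":-1.58,"claw":-1},{"x":288,"y":-181,"z":60,"rz":-1.58,"claw":-1},{"x":288,"y":-181,"z":60,"rz":-1.58,"claw":-1},{"x":288,"y":-181,"z":60,"rz":-1.58,"claw":-1},{"x":288,"y":-181,"z":60,"rz":-1.58,"claw":-1},{"x":288,"y":-181,"z":60,"rz":-1.58,"claw":-1},{"x":288,"y":-181,"z":60,"rz":-1.58,"claw":-1},{"x":288,"y":-181,"z":60,"rz":-1.58,"claw":-1},{"x":288,"y":-181,"z":60,"rz":-1.58,"claw":-1},{"x":288,"y":-181,"z":60,"rz":-1.58,"claw":-1},{"x":288,"y":-181,"z":60,"rz":-1.58,"claw":-1}]' 30
cat > k.py <<'E'
from h import *
import sys,pickle
s=readout.sense(); R=Ro.from_quat(s["eef_rot"]).as_matrix(); print("j",np.round(s["joint_pos"],3),"yaw",np.degrees(np.arctan2(R[1,0],R[0,0])),"z",R[:,2],s["ee_pos"])
c=cap("wrist"); pickle.dump(c,open("w.pkl","wb")); im=c["im"]
m=(im.max(2)<80).astype(np.uint8); m=cv2.morphologyEx(m,cv2.MORPH_OPEN,np.ones((3,3),np.uint8))
p0=proj(c,[.4166,-.212,.03])[0]; print("expected",p0)
cs,_=cv2.findContours(m,cv2.RETR_EXTERNAL,cv2.CHAIN_APPROX_NONE)
for k in cs:
    if cv2.contourArea(k)<300: continue
    q=k.reshape(-1,2).mean(0); r=cv2.minAreaRect((toplane(c,k,.025)[:,:2]*1000).astype(np.float32)); print(q,cv2.contourArea(k),r)
cv2.imwrite("pics/w1.png",im[:,:,::-1])
E
python3 k.py
```

```text
j [-1.268  0.327 -0.193  1.052 -0.     1.437] yaw 25.027801975067167 z [-3.29695846e-04  1.04782470e-03 -9.99999397e-01] [ 0.23257868 -0.49802034  0.23078717]
expected [  66.62742864 -125.01106951]
[249.04150526 328.68234643] 38461.5 ((40.34687042236328, -588.8910522460938), (241.60183715820312, 769.5015869140625), 25.024463653564453)
[ 51.98257081 135.11328976] 13777.5 ((148.9287872314453, -302.770751953125), (177.53648376464844, 157.18072509765625), 13.689677238464355)
[413.03512623  95.21075741] 41600.5 ((387.0573425292969, -648.7472534179688), (229.52903747558594, 353.5500793457031), 1.2294920682907104)validation failed for argument at $[0]...
```

View pics/w1.png

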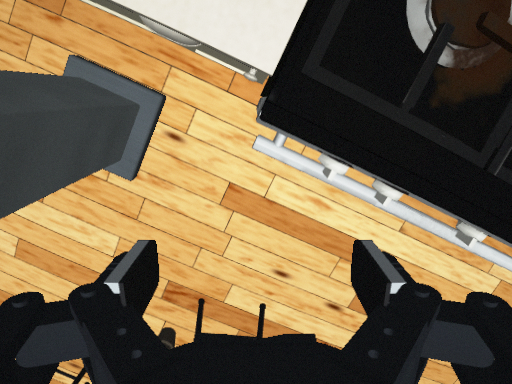

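The move was refused: the picture shows only floor and stove, with the gripper still at the start. I'll retry with every field given.

```bash
python3 -m pendant '[{"x":288,"y":-181,"z":60,"rx":0,"ry":0,"rz":-1.58,"claw":-1},{"x":288,"y":-181,"z":60,"rx":0,"ry":0,"rz":-1.58,"claw":-1},{"x":288,"y":-181,"z":60,"rx":0,"ry":0,"rz":-1.58,"claw":-1},{"x":288,"y":-181,"z":60,"rx":0,"ry":0,"rz":-1.58,"claw":-1},{"x":288,"y":-181,"z":60,"rx":0,"ry":0,"rz":-1.58,"claw":-1},{"x":288,"y":-181,"z":60,"rx":0,"ry":0,"rz":-1.58,"claw":-1},{"x":288,"y":-181,"z":60,"rx":0,"ry":0,"rz":-1.58,"claw":-1},{"x":288,"y":-181,"z":60,"rx":0,"ry":0,"rz":-1.58,"claw":-1},{"x":288,"y":-181,"z":60,"rx":0,"ry":0,"rz":-1.58,"claw":-1},{"x":288,"y":-181,"z":60,"rx":0,"ry":0,"rz":-1.58,"claw":-1},{"x":288,"y":-181,"z":60,"rx":0,"ry":0,"rz":-1.58,"claw":-1},{"x":288,"y":-181,"z":60,"rx":0,"ry":0,"rz":-1.58,"claw":-1}]' 30 && sed -i 's/w1.png/w2.png/' k.py && python3 k.py
```

```text
time_s: 1.45
ee_pos: [0.4171, -0.2124, 0.1712]
eef_rot: [0.533, 0.846, 0.0, -0.0]
ft_force: [-0.3, 0.6, 0.0]
finger_gap: 0.0851
gripper_force: 0.0
j [-0.629  0.23  -0.491  0.85   0.     0.496] yaw 115.55084174870693 z [-1.17445321e-04  8.79112101e-05 -9.99999989e-01] [ 0.41706448 -0.21239724  0.17123091]
expected [254.63833538 175.13821423]
[277.65198238 320.11209006] 44959.5 ((485.06561279296875, -353.32440185546875), (637.212646484375, 216.77598571777344), 25.492080688476562)
[251.125    174.734375] 2373.0 ((414.9505615234375, -216.0231475830078), (43.4328498840332, 51.741729736328125), 26.405345916748047)
[500.81203008 129.4962406 ] 915.5 ((602.8989868164062, -79.87944793701172), (26.695528030395508, 57.45119094848633), 36.280975341796875)
[152.9137931   23.72988506] 6123.0 ((286.8115234375, -143.6791229248047), (117.37848663330078, 59.210838317871094), 23.503910064697266)
```

```bash
python3 - <<'E'
from h import *
import pickle
c=pickle.load(open("w.pkl","rb"))
A=cv2.resize(c["im"][130:220,200:310,::-1],None,fx=6,fy=6,interpolation=cv2.INTER_CUBIC)
A=np.clip(A.astype(float)*2,0,255); cv2.imwrite("pics/w3.png",A)
E
```

```text
[ WARN:0@0.263] global loadsave.cpp:1063 imwrite_ Unsupported depth image for selected encoder is fallbacked to CV_8U.
```

View pics/w3.png

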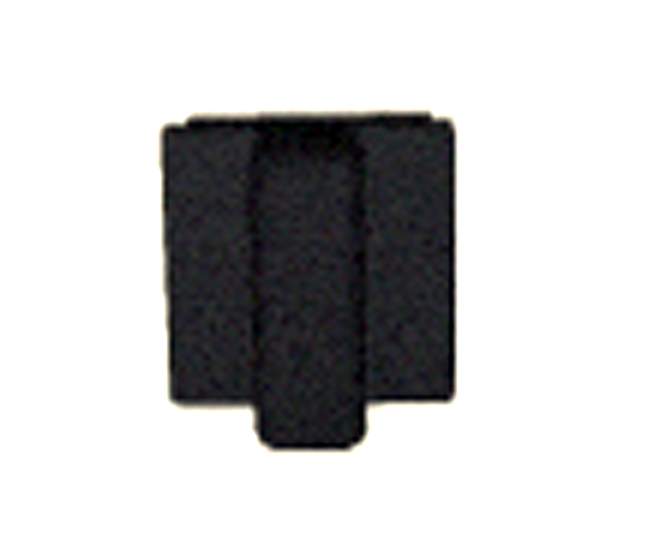

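The crop shows the cap with corners at about (165,127), (455,125), (172,402) and (455,402), and the bar end at (258..365, 447). I'll cast these onto their planes.

```bash
python3 - <<'E'
from h import *
import pickle
c=pickle.load(open("w.pkl","rb"))
f=lambda q:(np.array(q,float)+.5)/6-.5+[200,130]
P=toplane(c,f([(165,127),(455,125),(455,402),(172,402)]),.025)*1000; print(P.round(1)); print(P.mean(0),[np.linalg.norm(P[i]-P[i-1]).round(1) for i in range(4)])
for i,j in((3,0),(2,1),(0,1),(3,2)): v=P[j]-P[i]; print(np.degrees(np.arctan2(v[1],v[0])))
B=toplane(c,f([(258,445),(366,445)]),.049)*1000; print(B.round(1),B.mean(0), "tool x yaw 115.55")
E
```

```text
[[ 385.4 -203.5   25. ]
 [ 424.1 -184.7   25. ]
 [ 443.2 -223.1   25. ]
 [ 403.8 -241.9   25. ]]
[ 414.11273395 -213.31330025   25.        ] [np.float64(42.6), np.float64(43.0), np.float64(42.9), np.float64(43.6)]
115.67007960545193
116.4252815585645
25.866271342057154
25.48901954031744
[[ 416.2 -235.    49. ]
 [ 430.  -228.4   49. ]] [ 423.10540524 -231.68327785   49.        ] tool x yaw 115.55
```

```bash
python3 -m pendant '[{"x":1,"y":-2.8,"z":50,"rx":0,"ry":0,"rz":-0.005,"claw":-1},{"x":1,"y":-2.8,"z":100,"rx":0,"ry":0,"rz":-0.005,"claw":-1},{"x":1,"y":-2.8,"z":125,"rx":0,"ry":0,"rz":-0.005,"claw":-1},{"x":1,"y":-2.8,"z":143,"rx":0,"ry":0,"rz":-0.005,"claw":-1},{"x":1,"y":-2.8,"z":143,"rx":0,"ry":0,"rz":-0.005,"claw":-1},{"x":1,"y":-2.8,"z":143,"rx":0,"ry":0,"rz":-0.005,"claw":1},{"x":1,"y":-2.8,"z":143,"rx":0,"ry":0,"rz":-0.005,"claw":1},{"x":1,"y":-2.8,"z":143,"rx":0,"ry":0,"rz":-0.005,"claw":1},{"x":1,"y":-2.8,"z":143,"rx":0,"ry":0,"rz":-0.005,"claw":1},{"x":1,"y":-2.8,"z":143,"rx":0,"ry":0,"rz":-0.005,"claw":1},{"x":1,"y":-2.8,"z":143,"rx":0,"ry":0,"rz":-0.005,"claw":1},{"x":1,"y":-2.8,"z":143,"rx":0,"ry":0,"rz":-0.005,"claw":1}]' 70
```

```text
time_s: 2.7
ee_pos: [0.4147, -0.2132, 0.0291]
eef_rot: [0.531, 0.847, -0.0, 0.001]
ft_force: [0.2, -0.2, 5.5]
finger_gap: 0.0146
gripper_force: 69.2
```

```bash
python3 -m pendant '[{"x":0,"y":0,"z":-40,"rx":0,"ry":0,"rz":0,"claw":1},{"x":0,"y":0,"z":-80,"rx":0,"ry":0,"rz":0,"claw":1},{"x":35,"y":30,"z":-100,"rx":0,"ry":0,"rz":-0.1,"claw":1},{"x":269,"y":233,"z":-172,"rx":0,"ry":0,"rz":-0.82,"claw":1},{"x":269,"y":233,"z":-172,"rx":0,"ry":0,"rz":-0.82,"claw":1},{"x":269,"y":233,"z":-172,"rx":0,"ry":0,"rz":-0.82,"claw":1},{"x":269,"y":233,"z":-172,"rx":0,"ry":0,"rz":-0.82,"claw":1},{"x":269,"y":233,"z":-172,"rx":0,"ry":0,"rz":-0.82,"claw":1},{"x":269,"y":233,"z":-172,"rx":0,"ry":0,"rz":-0.82,"claw":1},{"x":269,"y":233,"z":-172,"rx":0,"ry":0,"rz":-0.82,"claw":1},{"x":269,"y":233,"z":-172,"rx":0,"ry":0,"rz":-0.82,"claw":1},{"x":269,"y":233,"z":-172,"rx":0,"ry":0,"rz":-0.82,"claw":1}]' 70
cat > d.py <<'E'
from h import *
import pickle
s=readout.sense(); R=Ro.from_quat(s["eef_rot"]).as_matrix(); print("j",np.round(s["joint_pos"],3),"yaw",np.degrees(np.arctan2(R[1,0],R[0,0])),s["ee_pos"],s["finger_gap"])
c=cap("wrist"); pickle.dump(c,open("w2.pkl","wb"))
print(proj(c,[[.4498,.149,.0695],[.4498,.149,.0515]]))
cv2.imwrite("pics/d1.png",cv2.resize(c["im"][:,:,::-1],(800,600),interpolation=cv2.INTER_CUBIC))
E
python3 d.py
```

```text
time_s: 3.9
ee_pos: [0.506, 0.1307, 0.2]
eef_rot: [0.149, 0.989, -0.0, -0.0]
ft_force: [0.1, 0.3, -0.6]
finger_gap: 0.0147
gripper_force: 68.7
j [ 0.112  0.3   -0.313  0.958 -0.001  0.411] yaw 162.8681483528589 [0.50602202 0.13073371 0.19996145] 0.014676063106681424
[[256.64272526 108.86593195]
 [256.53137687 108.21642336]]
```

View pics/d1.png

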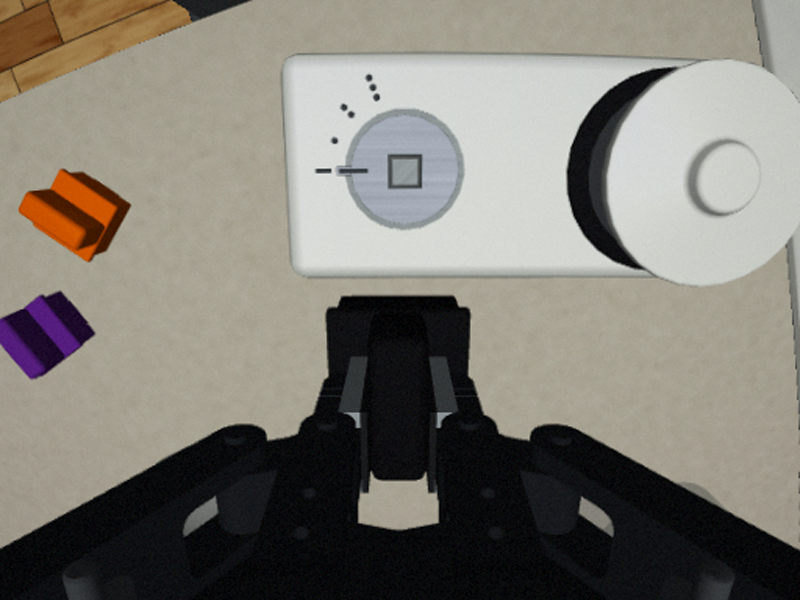

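The dial is clear at about (405,171), with the pointer at the rest bar (323,171). The knob is held straight, its cap front edge running from (328,308) to (470,308). I'll measure the dial centre, the chopper yaw and the knob's pose in the hand.

```bash
cat > e.py <<'E'
from h import *
import pickle
c=pickle.load(open("w2.pkl","rb")); im=c["im"]; s=readout.sense()
I=im.astype(int); 
# flange: bluish
m=((I[...,2]-I[...,0]>8)).astype(np.uint8); m[:60]=0;m[155:]=0;m[:,:200]=0;m[:,320:]=0
m=cv2.morphologyEx(m,cv2.MORPH_CLOSE,np.ones((5,5)));cs,_=cv2.findContours(m,0,1); k=max(cs,key=cv2.contourArea)
P=toplane(c,cv2.convexHull(k),.0515)[:,:2]*1000; print("flange circ",cv2.minEnclosingCircle(P.astype(np.float32)),"ell",cv2.fitEllipse(P.astype(np.float32)))
# shaft: dark square outline
roi=im[85:135,232:288].max(2); m=np.zeros(im.shape[:2],np.uint8); m[95:124,244:274]=im[95:124,244:274].max(2)<140
cs,_=cv2.findContours(m,0,1); k=max(cs,key=cv2.contourArea); print("shaft px rect",cv2.minAreaRect(k))
for z in(.0545,.0645): print("shaft base rect",cv2.minAreaRect((toplane(c,k,z)[:,:2]*1000).astype(np.float32)))
# housing front/back edges from gradient
g=cv2.GaussianBlur(im,(3,3),0).astype(int); w=(im.min(2)>195)
# front edge: rows<60, x 200..420 ; back edge rows 150..200, x 200..350
for nm,xs,(a,b),pick in(("front",range(200,400,4),(15,90),min),("back",range(200,350,4),(140,185),max)):
    q=[(x,pick(np.nonzero(w[a:b,x])[0])+a) for x in xs if w[a:b,x].any()]
    L=toplane(c,q,.045)[:,:2]*1000; v=cv2.fitLine(L.astype(np.float32),cv2.DIST_HUBER,0,.01,.01).ravel(); print(nm,np.degrees(np.arctan2(v[1],v[0]))%180,v[2:])
# rest bar & dot pixels
print("restbar dir mark:",toplane(c,[np.array((323,171))/1.5625-.2],.045)*1000)
print("mark3",toplane(c,[np.array((373,88))/1.5625-.2],.045)*1000,"dot1",toplane(c,[np.array((334.5,140.5))/1.5625-.2],.045)*1000)
# knob in hand
Q=toplane(c,np.array([(328,308),(470,308)])/1.5625-.2,s["ee_pos"][2]-.029+.025)
R=Ro.from_quat(s["eef_rot"]).as_matrix(); print("cap front in tool mm",(Q-s["ee_pos"])@R*1000)
E
python3 e.py
```

```text
flange circ ((446.86492919921875, 143.4300537109375), 40.492427825927734) ell ((448.7274475097656, 145.676513671875), (63.34087371826172, 77.82615661621094), 162.82138061523438)
shaft px rect ((258.5, 109.5), (21.0, 21.0), 90.0)
shaft base rect ((451.307373046875, 150.31459045410156), (18.213218688964844, 17.764381408691406), 72.82086181640625)
shaft base rect ((450.961181640625, 150.30636596679688), (17.583023071289062, 17.14973258972168), 72.82087707519531)
front 72.676735 [398.84848 177.9492 ]
back 72.9306 [503.43158 128.86134]
restbar dir mark: [[437.54099116 106.19983639  45.        ]]
mark3 [[403.21047374 147.18538236  45.        ]] dot1 [[423.54494561 117.90190661  45.        ]]
cap front in tool mm [[ 22.54220303 -21.25135231   4.04347653]
 [ 22.55012907  21.59866417   4.00234588]]
```

The measurements agree. Shaft centre is about (451,150) mm, chopper yaw matches the tool, mark_3 lies 47.9 mm out, and the knob is centred in the hand to within 0.5 mm. I'll move over the shaft and start down.

```bash
python3 -m pendant '[{"x":50,"y":2,"z":0,"rx":0,"ry":0,"rz":0,"claw":1},{"x":58,"y":2,"z":40,"rx":0,"ry":0,"rz":0,"claw":1},{"x":58,"y":2,"z":85,"rx":0,"ry":0,"rz":0,"claw":1},{"x":58,"y":2,"z":98,"rx":0,"ry":0,"rz":0,"claw":1},{"x":58,"y":2,"z":102,"rx":0,"ry":0,"rz":0,"claw":1},{"x":58,"y":2,"z":106,"rx":0,"ry":0,"rz":0,"claw":1},{"x":58,"y":2,"z":106,"rx":0,"ry":0,"rz":0,"claw":1}]'
python3 - <<'E'
from h import *
s=readout.sense(); print(s["ft_force"],s["ft_torque"],s["ee_pos"])
c=cap("wrist");d=cap("scene");
A=cv2.resize(c["im"][20:300,110:400],(400,386));p=proj(d,[.451,.15,.07])[0].astype(int);print(p)
B=cv2.resize(d["im"][p[1]-48:p[1]+48,p[0]-50:p[0]+50],(400,386),interpolation=cv2.INTER_CUBIC)
cv2.imwrite("pics/e1.png",np.hstack([A,B])[:,:,::-1])
E
```

```text
time_s: 4.65
ee_pos: [0.4519, 0.1492, 0.0942]
eef_rot: [0.15, 0.989, 0.0, -0.0]
ft_force: [0.8, 1.9, -0.9]
finger_gap: 0.0142
gripper_force: 68.7
[ 0.79924786  1.91987236 -0.86011378] [ 0.33102437 -0.10799297 -0.01881063] [0.45187422 0.1492122  0.09415319]
[223 228]
```

View pics/e1.png

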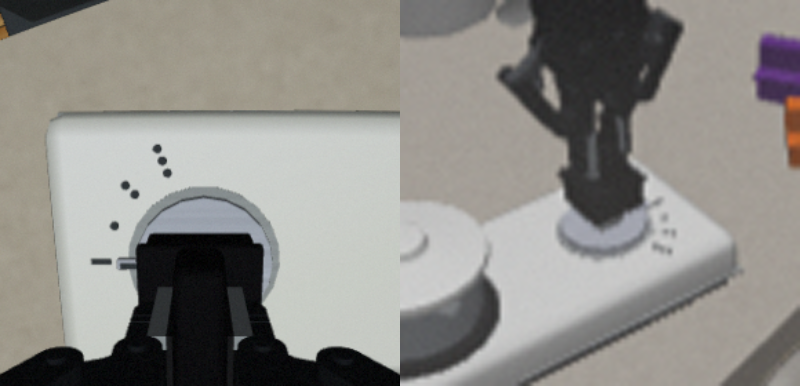

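The knob is over the shaft and about 5 mm engaged, with no vertical force. The pointer is still on the rest bar. Continuing down in small steps.

```bash
python3 -m pendant '[{"x":0,"y":0,"z":3,"rx":0,"ry":0,"rz":0,"claw":1},{"x":0,"y":0,"z":6,"rx":0,"ry":0,"rz":0,"claw":1},{"x":0,"y":0,"z":9,"rx":0,"ry":0,"rz":0,"claw":1},{"x":0,"y":0,"z":11,"rx":0,"ry":0,"rz":0,"claw":1},{"x":0,"y":0,"z":11,"rx":0,"ry":0,"rz":0,"claw":1}]'; python3 -c "
from h import *
s=readout.sense(); print(s['ft_force'],s['ft_torque'],s['ee_pos'])"
python3 -m pendant '[{"x":0,"y":0,"z":1,"rx":0,"ry":0,"rz":0,"claw":1},{"x":0,"y":0,"z":2,"rx":0,"ry":0,"rz":0,"claw":1},{"x":0,"y":0,"z":2,"rx":0,"ry":0,"rz":0,"claw":1}]'
```

```text
time_s: 5.25
ee_pos: [0.4516, 0.1499, 0.0829]
eef_rot: [0.149, 0.989, -0.0, -0.0]
ft_force: [0.7, 1.0, -1.0]
finger_gap: 0.014
gripper_force: 68.7
[ 0.67950074  1.01720807 -1.04088762] [ 0.41703575 -0.18370701  0.01909937] [0.45162259 0.14994203 0.08287786]
time_s: 5.55
ee_pos: [0.4518, 0.1499, 0.0812]
eef_rot: [0.149, 0.989, 0.0, 0.0]
ft_force: [0.8, 1.9, -1.7]
finger_gap: 0.0144
gripper_force: 68.7
```

```bash
python3 -m pendant '[{"x":0,"y":0,"z":1,"rx":0,"ry":0,"rz":0,"claw":1},{"x":0,"y":0,"z":1,"rx":0,"ry":0,"rz":0,"claw":1}]'; python3 -m pendant '[{"x":0,"y":0,"z":0.7,"rx":0,"ry":0,"rz":0,"claw":1},{"x":0,"y":0,"z":0.7,"rx":0,"ry":0,"rz":0,"claw":1}]';
```

```text
time_s: 5.75
ee_pos: [0.4519, 0.1499, 0.0806]
eef_rot: [0.149, 0.989, 0.0, 0.0]
ft_force: [-0.6, 1.1, 2.9]
finger_gap: 0.0142
gripper_force: 69.3
time_s: 5.95
ee_pos: [0.4519, 0.1499, 0.0805]
eef_rot: [0.149, 0.989, 0.0, 0.0]
ft_force: [-1.4, 1.4, 10.9]
finger_gap: 0.0147
gripper_force: 70.4
```

Contact came at TCP z 0.0805, exactly the predicted home height, and the knob now presses down with 11 N. I'll tighten the grip and turn it clockwise, allowing for the play.

```bash
python3 -m pendant '[{"x":0,"y":0,"z":0,"rx":0,"ry":0,"rz":0,"claw":1},{"x":0,"y":0,"z":0,"rx":0,"ry":0,"rz":0.08,"claw":1},{"x":0,"y":0,"z":0,"rx":0,"ry":0,"rz":0.16,"claw":1},{"x":0,"y":0,"z":0,"rx":0,"ry":0,"rz":0.24,"claw":1},{"x":0,"y":0,"z":0,"rx":0,"ry":0,"rz":0.32,"claw":1},{"x":0,"y":0,"z":0,"rx":0,"ry":0,"rz":0.4,"claw":1},{"x":0,"y":0,"z":0,"rx":0,"ry":0,"rz":0.4,"claw":1}]' 110; python3 - <<'E'
from h import *
s=readout.sense(); print(s['ft_force'],s['ft_torque'],s["joint_pos"])
E
```

```text
time_s: 6.65
ee_pos: [0.4515, 0.1502, 0.0806]
eef_rot: [0.343, 0.939, 0.0, -0.0]
ft_force: [-3.1, 2.1, 12.4]
finger_gap: 0.0137
gripper_force: 108.9
[-3.07169983  2.14317574 12.40275048] [0.40922642 0.85084306 0.04590892] [ 1.65391821e-01  3.58496574e-01 -5.86813030e-01  6.25302792e-01
  8.03200854e-04  8.66056928e-01]
```

```bash
python3 -m pendant '[{"x":0,"y":0,"z":0,"rx":0,"ry":0,"rz":0.1,"claw":1},{"x":0,"y":0,"z":0,"rx":0,"ry":0,"rz":0.2,"claw":1},{"x":0,"y":0,"z":0,"rx":0,"ry":0,"rz":0.3,"claw":1},{"x":0,"y":0,"z":0,"rx":0,"ry":0,"rz":0.4,"claw":1},{"x":0,"y":0,"z":0,"rx":0,"ry":0,"rz":0.5,"claw":1},{"x":0,"y":0,"z":0,"rx":0,"ry":0,"rz":0.6,"claw":1},{"x":0,"y":0,"z":0,"rx":0,"ry":0,"rz":0.7,"claw":1},{"x":0,"y":0,"z":0,"rx":0,"ry":0,"rz":0.8,"claw":1},{"x":0,"y":0,"z":0,"rx":0,"ry":0,"rz":0.88,"claw":1},{"x":0,"y":0,"z":0,"rx":0,"ry":0,"rz":0.95,"claw":1},{"x":0,"y":0,"z":0,"rx":0,"ry":0,"rz":0.95,"claw":1}]'; python3 - <<'E'
from h import *
import pickle
s=readout.sense(); R=Ro.from_quat(s["eef_rot"]).as_matrix(); print(s['ft_force'],s['ft_torque'],s["joint_pos"].round(2) if hasattr(s["joint_pos"],"round") else s["joint_pos"],"yaw",np.degrees(np.arctan2(R[1,0],R[0,0])))
c=cap("wrist");d=cap("scene");t=cap("top");pickle.dump((c,d,t),open("f.pkl","wb"))
f=lambda v,h,w:cv2.resize(v["im"][(p:=proj(v,[.451,.15,.06])[0].astype(int))[1]-h:p[1]+h,p[0]-w:p[0]+w],(400,400),interpolation=cv2.INTER_CUBIC)
A=cv2.resize(c["im"][20:300,110:390],(400,400))
cv2.imwrite("pics/f1.png",np.hstack([A,f(d,40,40)])[:,:,::-1])
E
```

```text
time_s: 7.75
ee_pos: [0.4509, 0.1506, 0.0806]
eef_rot: [0.735, 0.679, 0.0, -0.001]
ft_force: [-5.5, 2.4, 13.9]
finger_gap: 0.0136
gripper_force: 109.1
[-5.49591822  2.42584981 13.85024434] [0.60109162 1.29870673 0.11404748] [ 0.17  0.36 -0.59  0.63  0.    1.82] yaw 85.46578234936044
```

View pics/f1.png

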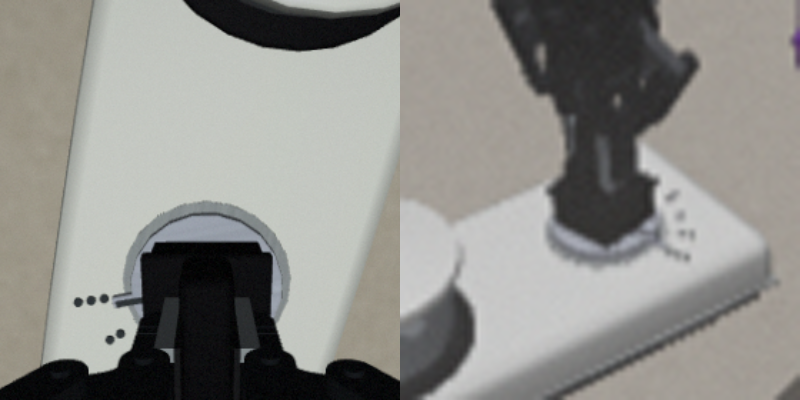

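The pointer tip, at about (118,300) in the left half, lies close to the line of three dots (78..104, 300). Measuring the angle precisely.

```bash
python3 - <<'E'
from h import *
import pickle
c=pickle.load(open("f.pkl","rb"))[0]; im=c["im"]
x0,y0=150,200
A=im[205:250,150:215]; cv2.imwrite("pics/g1.png",cv2.resize(A[:,:,::-1],None,fx=12,fy=12,interpolation=cv2.INTER_CUBIC))
m=np.zeros(im.shape[:2],np.uint8); m[205:262,150:208]=im[205:262,150:208].max(2)<130
n,l,st,ce=cv2.connectedComponentsWithStats(m)
C=np.array([451.2,150.2]); r0=np.radians(252.8)
for i in range(1,n):
    if st[i,4]<6: continue
    for z in(.045,.0525):
        P=toplane(c,ce[i],z)[0,:2]*1000-C; print(i,st[i],ce[i].round(1),z,"r %.1f turn %.3f"%(np.hypot(*P),(r0-np.arctan2(P[1],P[0]))%(2*np.pi)))
E
```

```text
5 [189 224  13   5  29] [195.4 225.8] 0.045 r 35.3 turn 1.213
5 [189 224  13   5  29] [195.4 225.8] 0.0525 r 33.5 turn 1.296
6 [171 227   6   7  35] [173.4 229.8] 0.045 r 48.8 turn 1.198
6 [171 227   6   7  35] [173.4 229.8] 0.0525 r 46.4 turn 1.258
7 [180 226   6   6  32] [182.5 228.5] 0.045 r 43.2 turn 1.198
7 [180 226   6   6  32] [182.5 228.5] 0.0525 r 41.1 turn 1.266
8 [162 228   6   7  34] [164.3 231. ] 0.045 r 54.4 turn 1.198
8 [162 228   6   7  34] [164.3 231. ] 0.0525 r 51.7 turn 1.252
9 [190 228  18   8  87] [198.9 231.2] 0.045 r 34.1 turn 1.106
9 [190 228  18   8  87] [198.9 231.2] 0.0525 r 32.1 turn 1.191
10 [202 244   6  18  53] [205.6 255.3] 0.045 r 38.2 turn 0.673
10 [202 244   6  18  53] [205.6 255.3] 0.0525 r 34.9 turn 0.736
11 [191 250   7   7  33] [193.9 253.1] 0.045 r 43.2 turn 0.801
11 [191 250   7   7  33] [193.9 253.1] 0.0525 r 40.0 turn 0.861
12 [184 255   6   6  31] [186.4 257.5] 0.045 r 48.8 turn 0.800
12 [184 255   6   6  31] [186.4 257.5] 0.0525 r 45.3 turn 0.853
```

View pics/g1.png

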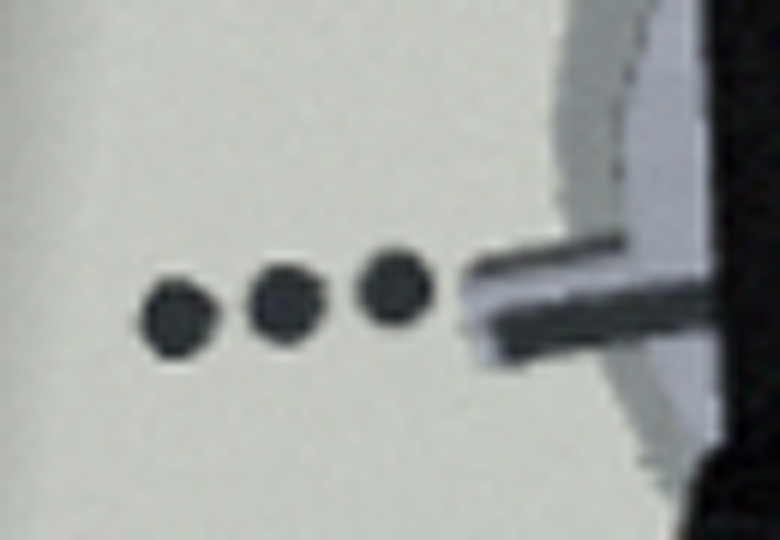

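The dots calibrate perfectly: 1.198 and 0.800 against a true 1.20 and 0.80. The pointer reads about 1.185–1.19, so I'll nudge it by 0.015 and hold to check that it is stable.

```bash
python3 -m pendant '[{"x":0,"y":0,"z":0,"rx":0,"ry":0,"rz":0.015,"claw":1},{"x":0,"y":0,"z":0,"rx":0,"ry":0,"rz":0.015,"claw":1},{"x":0,"y":0,"z":0,"rx":0,"ry":0,"rz":0.015,"claw":1},{"x":0,"y":0,"z":0,"rx":0,"ry":0,"rz":0.015,"claw":1},{"x":0,"y":0,"z":0,"rx":0,"ry":0,"rz":0.015,"claw":1},{"x":0,"y":0,"z":0,"rx":0,"ry":0,"rz":0.015,"claw":1},{"x":0,"y":0,"z":0,"rx":0,"ry":0,"rz":0.015,"claw":1},{"x":0,"y":0,"z":0,"rx":0,"ry":0,"rz":0.015,"claw":1}]'; python3 - <<'E'
from h import *
import pickle
C=np.array([451.2,150.2]); r0=np.radians(252.8)
def turn(c,u,z):
    P=toplane(c,u,z)[0,:2]*1000-C; return np.hypot(*P).round(1),((r0-np.arctan2(P[1],P[0]))%(2*np.pi)).round(3)
# rest check of pointer plane height: d1.png line centre (353,171)
c=pickle.load(open("w2.pkl","rb"))
for z in(.0515,.0525,.0535): print("rest",z,turn(c,np.array((353,171))/1.5625-.2,z))
c=cap("wrist"); im=c["im"]; m=np.zeros(im.shape[:2],np.uint8); m[205:262,150:206]=im[205:262,150:206].max(2)<130
n,l,st,ce=cv2.connectedComponentsWithStats(m)
for i in range(1,n):
    if st[i,4]>50: print(st[i],[turn(c,ce[i],z) for z in(.0515,.0525,.0535)])
# knob cap level: bystanders unchanged
t=cap("top")["im"]; a=pickle.load(open("a.pkl","rb"))["top"]["im"]
for u in((555,280),(592,381),(422,241)):
    x,y=(np.array(u)/1.5625).astype(int); print(np.abs(t[y-15:y+15,x-15:x+15].astype(int)-a[y-15:y+15,x-15:x+15]).mean())
E
```

```text
time_s: 8.7
ee_pos: [0.4509, 0.1505, 0.0806]
eef_rot: [0.739, 0.673, 0.0, -0.001]
ft_force: [-4.5, 2.0, 14.3]
finger_gap: 0.0139
gripper_force: 109.1
rest 0.0515 (np.float64(28.4), np.float64(0.006))
rest 0.0525 (np.float64(28.3), np.float64(0.007))
rest 0.0535 (np.float64(28.2), np.float64(0.008))
[190 228  16   8  80] [(np.float64(33.0), np.float64(1.189)), (np.float64(32.7), np.float64(1.201)), (np.float64(32.5), np.float64(1.213))]
13.276296296296296
13.215555555555556
15.272592592592593
```

The dial reads about 1.20 and holds steady, with the knob home. Handing in.

```bash
python3 -c "
from rig import robot
print(robot.sign_off())"
```

```text
the job is handed in; nothing more can be done
None
```

I set the black knob fully home on the shaft with the dial at rest, then turned it clockwise to the third notch (measured about 1.20 rad). I handed in at about 9 s with the gripper still holding the knob; the arm never reached for the pods or the cup.

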